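# Cull the short stopper, then hold the sprung tweezers at their marked gap over the batch

## Task

Get the stopper batch ready for picking: first take the one short amber stopper out of the tray and put it in the red dish, leaving the four good ones standing where they are. Then lift the sprung tweezers off their rest by the black grip pads and, without ever pinching the tips together, squeeze them to the green marks (tips 16 mm apart, just wider than a stem) and hold that gap steady, tweezers level, with the tips over the tray and clear above the stoppers. The job finishes while you are still holding them there; leave the bottles and other things on the bench alone.

Things in the scene. Friction and masses are not known exactly. Their poses are not given: they have to be found in the camera images.
- stopper_a_mid (a point): one of five amber stoppers standing on the tray in any order: foot 24 mm across, 10 mm high, with a stem 11 mm across; about 25 g. Four are good, 42 mm tall; one is short, only 26 mm tall (tell it by height). This point: on the axis at half height (21 mm up if good, 13 mm if short). Rows of 3 and 2 along the tray's y, about 60 mm apart in a row, rows about 70 mm apart.
- stopper_b_mid (a point): one of five amber stoppers standing on the tray in any order: foot 24 mm across, 10 mm high, with a stem 11 mm across; about 25 g. Four are good, 42 mm tall; one is short, only 26 mm tall (tell it by height). This point: on the axis at half height (21 mm up if good, 13 mm if short). Rows of 3 and 2 along the tray's y, about 60 mm apart in a row, rows about 70 mm apart.
- stopper_c_mid (a point): one of five amber stoppers standing on the tray in any order: foot 24 mm across, 10 mm high, with a stem 11 mm across; about 25 g. Four are good, 42 mm tall; one is short, only 26 mm tall (tell it by height). This point: on the axis at half height (21 mm up if good, 13 mm if short). Rows of 3 and 2 along the tray's y, about 60 mm apart in a row, rows about 70 mm apart.
- stopper_d_mid (a point): one of five amber stoppers standing on the tray in any order: foot 24 mm across, 10 mm high, with a stem 11 mm across; about 25 g. Four are good, 42 mm tall; one is short, only 26 mm tall (tell it by height). This point: on the axis at half height (21 mm up if good, 13 mm if short). Rows of 3 and 2 along the tray's y, about 60 mm apart in a row, rows about 70 mm apart.
- stopper_e_mid (a point): one of five amber stoppers standing on the tray in any order: foot 24 mm across, 10 mm high, with a stem 11 mm across; about 25 g. Four are good, 42 mm tall; one is short, only 26 mm tall (tell it by height). This point: on the axis at half height (21 mm up if good, 13 mm if short). Rows of 3 and 2 along the tray's y, about 60 mm apart in a row, rows about 70 mm apart.
- tray: low tray with a white floor and a blue lip, 174 x 204 mm (x, y), fixed. Origin at the centre of its underside; floor top at 4 mm, lip top at 8 mm. Its x axis points away from the robot, more or less
- dish: round red reject dish, fixed; outside diameter 92 mm at the rim, wall 3 mm, 14 mm tall; origin at the centre of its underside, inner floor 4 mm above it, inner floor diameter 78 mm
- rest: blue plate 150 x 80 mm with two blue bars along its y at x = -50 and +55 mm, tops 35 mm above the bench, 8 mm thick; fixed; the tweezers lie across the bars. Origin at the centre of its underside
- tweezers: sprung steel tweezers, 160 mm long, 75 g, lying flat on the rest, underside 35 mm above the bench. x points to the tips, y to the left arm, z up; origin on the underside: pivot at x -80 mm, black grip pads at +10 (36 mm long, 14 high), tips at +75. White cross scale at +60, top 16 mm up, with two green marks: each arm's red pointer is in line with its mark at the marked gap
- tweezers_grip (a point): point midway between the two black grip pads at half their height (7 mm above the tweezers' underside); axes as tweezers. Free, the pads are 48 mm apart over their outer faces; at the marked gap 36 mm
- tweezers_point (a point): point midway between the two tips, 65 mm ahead of tweezers_grip, 5 mm above the underside
- tip_left (a point): inner face of the left tip (+y arm). Distance to tip_right is the tip gap: 36 mm when free, 16 mm at the mark, shrinking 1.7 mm for each mm that the grip pads are squeezed together
- tip_right (a point): inner face of the right tip (-y arm)
- jaw_left (a joint): turn of the left arm about the pivot: 0 free (gap 36 mm), about 0.065 rad at the marked gap of 16 mm, 0.112 rad nearly shut. The right arm mirrors it. Sprung open: the pads need about 5 N to start moving and 9 N at the mark
- jaw_right: the right arm of the tweezers with its black grip pad; origin at the pivot
- bottle_tall: bystander: amber bottle with white cap, 54 mm diameter, 120 mm tall, origin at the underside's centre
- bottle_small: bystander: amber bottle with white cap, 40 mm diameter, 75 mm tall, origin at the underside's centre
- jar: bystander: amber jar, 60 mm diameter, 60 mm tall, origin at the underside's centre
- beaker: bystander: clear beaker, 66 mm diameter, 85 mm tall, origin at the underside's centre
- vial: bystander: small amber vial, 26 mm diameter, 50 mm tall, origin at the underside's centre
- spatula: bystander: spatula 170 mm long lying on the bench, origin at the underside's centre
Not all that is in view belongs to the job. Of the things like the dish, leave any that is grey, pink or turquoise; of the rest the smaller one is meant.

How it is judged (in metres and radians):
On the way, in this order (a step that is already met when the one before it is completed fails the run):
1. the short stopper is in the red dish, let go (horizontal distance between stopper_d_mid and dish below 0.034 m and height (world z) of stopper_d_mid below 0.024 m and contact force between stopper_d and the fingers below 0.05 N), for 0.2 s.
2. the tweezers are held level over the tray, tips 13 to 19 mm apart, for a second (distance between tip_left and tip_right between 0.013 and 0.019 m and x of tweezers_point in the frame of tray between -0.085 and 0.085 m and y of tweezers_point in the frame of tray between -0.1 and 0.1 m and height (world z) of each of tweezers_point, tweezers_grip above 0.065 m and angle between tweezers's own z axis and vertical below 0.35 rad and contact force between each of tweezers, jaw_right and the fingers above 0.5 N and linear speed of tweezers below 0.03 m/s and velocity of joint jaw_left between -0.05 and 0.05 rad/s), for 1 s.
At the end, for the whole second after the job is handed in: Short stopper released in the red dish; good ones standing within 25 mm of their start. Tweezers held in the fingers, still, level within 20 degrees, tips over the tray, grip and tips 65 mm or more above the bench, tip gap 13 to 19 mm (all of step 1 and all of step 2 and distance of each of stopper_a_mid, stopper_b_mid, stopper_c_mid, stopper_e_mid from where it was at the start of the episode below 0.025 m and angle between each of stopper_a, stopper_b, stopper_c, stopper_e's own z axis and vertical below 0.2 rad); the arm keeps its last pose, push and grip.
It fails at once if the tweezers' tips pinched together (gap under 6 mm) (distance between tip_left and tip_right below 0.006 m).
It fails at once if a good stopper knocked over or shifted by more than 25 mm (distance of any of stopper_a_mid, stopper_b_mid, stopper_c_mid, stopper_e_mid from where it was at the start of the episode above 0.025 m or angle between any of stopper_a, stopper_b, stopper_c, stopper_e's own z axis and vertical above 0.6 rad).
It fails at once if a bystander moved by more than 30 mm (distance of any of bottle_tall, bottle_small, jar, beaker, vial, spatula from where it was at the start of the episode above 0.03 m).
It also fails if it takes over 54 s, if anything falls off the work surface, if the arm or the gripper's body presses on something with over 40 N, if the wrist force passes 120 N, or if a joint passes its speed limit or range.

## Robot

A 7-joint arm with a two-finger parallel gripper is mounted at the origin on the work surface. World frame = base frame: x ahead of the robot, y to its left, z up, the work surface at z = 0. Lengths are in mm, angles in rad, forces in N, time in s.
With the tool pointing down it reaches from about 400 to 900 mm from the base axis. Payload 5.5 kg.
Tool frame: the origin (TCP) lies midway between the tips of the shut fingers; the grasp point (between the pads) lies 19 mm behind it (arm.pinch_z is the distance from the TCP to the grasp point, in mm); z points along the fingers, y is the line along which they close (so a half turn about z gives the same grasp; the last joint's range is limited). The gripper opens to 92 mm and grips with 3 to 60 N. Pads are 19 mm wide; open, the fingers measure 130 mm over their backs; the gripper's body (75 mm by 190 mm) begins 47 mm behind the grasp point.
Start: joints at [1.369, 0.501, -0.427, 1.55, 0.221, 1.138, -0.21], TCP at [291.39, -581.026, 226.729] pointing down, gripper open.
Joint ranges: [-2.88, 2.88], [-0.31, 2.03], [-1.54, 1.56], [0.2, 2.42], [-1.41, 4.55], [0.19, 2.02], [-2.57, 2.57]. Speed limits (rad/s): [2.57, 2.57, 3.14, 3.14, 3.14, 3.14, 3.14].

## Interface

Orientations are given as a unit quaternion [x, y, z, w].
In Python, from bench import readout, camera, camera_params, arm gives the robot as it stands. The module is installed in compiled form; this text tells all that it offers.
- The arm moves only by the tool step_arm, never from a script. Its argument "plan" is a list of rows, each a list of 4 numbers: the shift along the world's x, y, z in mm, then the turn about the world's z in rad. A call has 1 to 8 rows; each row shifts and turns the commanded pose from where the row before left it; what a row does not reach is not made up. A row lasts 1/8 s, in which the tool goes at most 62.5 mm and 10.7 degrees, less where a joint would pass 70% of its speed; a pose out of reach is approached as far as the arm can. A call with a gripper value outside its range is refused whole. "hand" is the finger opening in mm, from 0 to 91.8, set as the call begins (left out, the last holds). The fingers move at their own pace and stop on an object; "squeeze" is the grip in N (left out, the last holds). Time passes only in rows, so rows that do not move let the fingers close. It gives the time, the measured TCP pose, the force, the opening and the grip force at its end, in the units of the state.
- readout.observe(): the state, without advancing time (a new reading comes with each control period).
- camera(name): name is "scene" or "top" or "wrist"; returns the picture (420x560x3 uint8, red, green, blue); there is no depth.
- camera_params(name): a dict with "fovy" (degrees; the focal length in pixels is half the picture's height over the tangent of half this angle, whatever the lens; pixels are square), "cx", "cy" (the principal point, pixels), "R" (3x3) and "t" (3): a world point X has camera coordinates R X + t; the wrist camera has in their place "mount" (4x4, takes a point from camera to tool coordinates, whose origin is the TCP and whose axes are the flange's). Camera axes: x right, y down, z forward; pixel columns grow to the right and rows downward; lengths in mm; the calibration is good to about 2 mm. A picture is of the moment at which its call begins: read the wrist's pose just before it. camera_params takes no time and is no camera call.
- arm.job_done(): hands the job in; it is judged then, once.
The state is a dict: "t": time; "joint_positions": joint angles; "qd": joint speeds; "joint_torque": joint torques, N m; "tool_pos": TCP position; "ee_rot": TCP orientation; "ft_force": force on the tool from outside, world axes, zero at the start; "moment": the same for the moment, N m; "finger_gap": finger opening in mm; "gripper_force": force on a finger pad.
Only numpy, scipy, OpenCV 4.12 (cv2) and the standard library are available. Lean on these libraries where they do the work, as an engineer would, in place of code of your own. Each camera call takes 0.05 s, during which the arm holds its last target. There are 200 camera calls.

## Working session

There is one attempt and no reset: what is moved stays moved. The work goes in short steps, Python scripts to look and compute and a tool call to move; the robot and the scene stay as the last step left them, time stands still between calls to the robot, and variables do not carry over. Pictures are saved under pics/ and viewed, at most 10 in all, crops included, and the job is handed in when it is done.

Besides the shell and the picture viewer there is one more tool, called after "Emit:" as name(argument=value, ...), one argument or row to a line, values as JSON. step_arm: Moves the arm, as the interface text tells. Its arguments: {"type":"object","properties":{"plan":{"type":"array","items":{"type":"array","items":{"type":"number"}}},"hand":{"type":"number"},"squeeze":{"type":"number"}},"required":["plan"]}

```bash
mkdir -p pics
cat > h.py <<'E'
import numpy as np, cv2
from bench import readout, camera, camera_params, arm
from scipy.spatial.transform import Rotation as Ro
def K(p): 
    return 210/np.tan(np.radians(p['fovy'])/2)
def ray(name,u,v,z,st=None):
    p=camera_params(name); f=K(p)
    d=np.array([(u-p['cx'])/f,(v-p['cy'])/f,1.])
    if name=='wrist':
        st=st or readout.observe(); M=np.array(p['mount']); R=Ro.from_quat(st['ee_rot']).as_matrix()
        o=R@M[:3,3]+np.array(st['tool_pos']); d=R@M[:3,:3]@d
    else:
        R=np.array(p['R']); o=-R.T@np.array(p['t']); d=R.T@d
    return o+d*(z-o[2])/d[2]
def proj(name,X):
    p=camera_params(name); f=K(p); c=np.array(p['R'])@np.array(X)+np.array(p['t'])
    return f*c[0]/c[2]+p['cx'], f*c[1]/c[2]+p['cy']
def save(name,fn,crop=None,s=1):
    im=camera(name)[:,:,::-1]
    cv2.imwrite('pics/raw_'+fn,im)
    if crop: x0,y0,x1,y1=crop; im=im[y0:y1,x0:x1]
    if s!=1: im=cv2.resize(im,None,fx=s,fy=s,interpolation=cv2.INTER_CUBIC)
    cv2.imwrite('pics/'+fn,im)
E
python3 - <<'E'
from h import *
save('top','top.png',s=1.4);save('scene','scene.png',s=1.4)
for n in('top','scene','wrist'): print(n,camera_params(n))
print(readout.observe())
E
```

```text
top {'fovy': 44.24251851346429, 'cx': 265.99576606841435, 'cy': 212.0491370564666, 'R': array([[-3.83820214e-04, -9.99955418e-01, -9.43472084e-03],
       [-9.92145236e-01,  1.56098450e-03, -1.25081550e-01],
       [ 1.25090701e-01,  9.31260450e-03, -9.92101604e-01]]), 't': array([ -42.42428751,  589.03323241, 1245.65378232])}
scene {'fovy': 46.81824364010679, 'cx': 273.08202921160296, 'cy': 207.15989118825965, 'R': array([[-0.24972137,  0.96818517,  0.01602244],
       [ 0.65456386,  0.18097722, -0.73402548],
       [-0.71357228, -0.17281413, -0.6789329 ]]), 't': array([ 187.19557439, -319.57233701, 1647.77375528])}
wrist {'fovy': 67.87393065015974, 'cx': 281.50681183426366, 'cy': 206.841120183099, 'mount': array([[-5.32199387e-04, -9.59376938e-01, -2.82126937e-01,
         7.53486400e+01],
       [ 9.99999137e-01, -1.71704806e-04, -1.30249632e-03,
        -4.59542961e-01],
       [ 1.20114238e-03, -2.82127386e-01,  9.59376201e-01,
        -1.57987635e+02],
       [ 0.00000000e+00,  0.00000000e+00,  0.00000000e+00,
         1.00000000e+00]])}
{'t': 0.1, 'joint_positions': array([ 1.36918812,  0.50174352, -0.42679254,  1.55132268,  0.22082524,
        1.13829976, -0.2103049 ]), 'qd': array([ 0.00041801, -0.00218944, -0.00019349, -0.00351704, -0.0001263 ,
        0.00012984,  0.00109059]), 'joint_torque': array([-1.11507208e-02, -5.67880011e+01, -5.83811894e+00, -2.79917049e+01,
       -6.89647556e-02,  2.41853599e-02,  7.12966676e-05]), 'tool_pos': array([ 291.03578672, -580.51381776,  225.79685257]), 'ee_rot': array([ 9.73110952e-01,  2.30335272e-01, -1.82356473e-04, -8.39219640e-04]), 'ft_force': array([-0.37267925,  0.08725338, -0.1931099 ]), 'moment': array([-0.00467684,  0.02231661,  0.01952123]), 'gripper_force': 0.0, 'finger_gap': 91.97207899732203}
```

View pics/top.png

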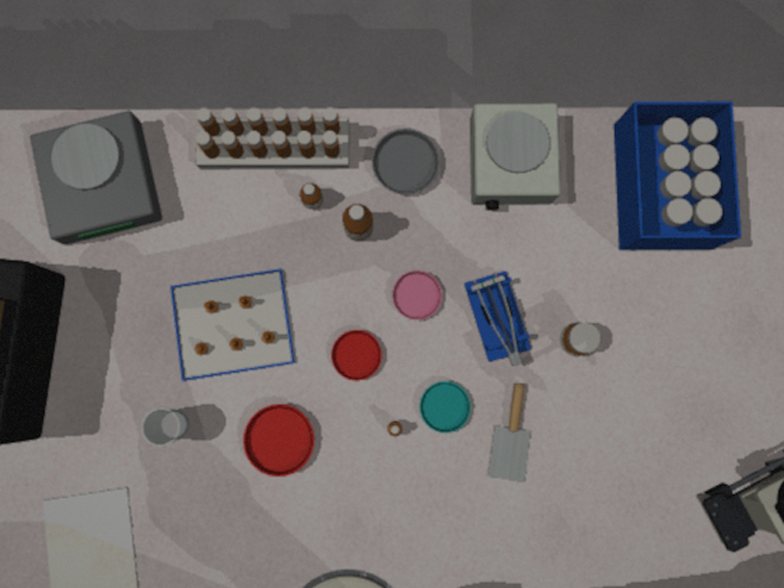

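View pics/scene.png

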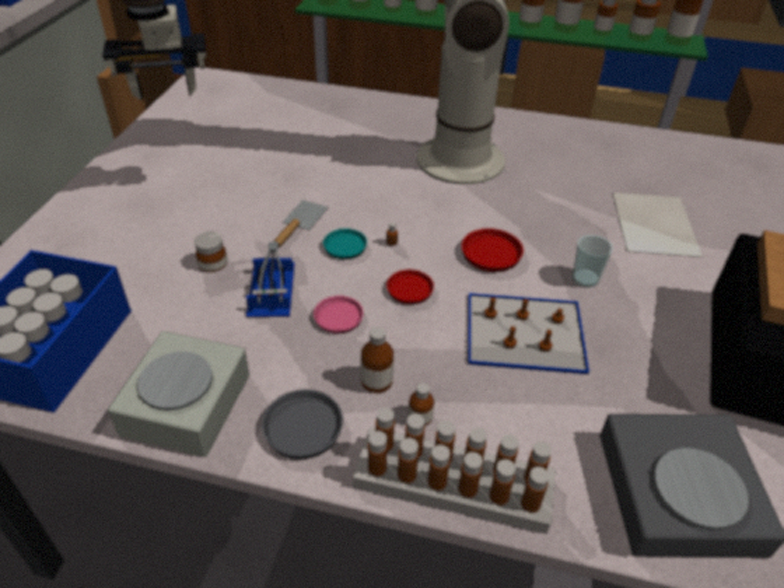

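The top view shows the tray at about (233,324), the small red dish at (357,355) and the rest with tweezers at (498,318), tips up and slightly left. In the scene view the row-of-3 stopper at (558,315) looks short. I'll enlarge these areas.

Run:
```python
import cv2,numpy as np
t=cv2.imread('pics/raw_top.png');s=cv2.imread('pics/raw_scene.png')
def c(im,x0,y0,w,h):return cv2.resize(im[y0:y0+h,x0:x0+w],(w*4,h*4),interpolation=cv2.INTER_CUBIC)
a=np.hstack([c(t,115,185,100,75),c(s,325,200,100,75)])
b=np.hstack([c(t,310,188,100,75),c(s,150,160,100,75)])
cv2.imwrite('pics/comp.png',np.vstack([a,b]))
from h import *
print('tray corners',[ray('top',u/1.4,v/1.4,8).round() for u,v in((171,286),(282,270),(294,363),(183,379))])
print('dish',ray('top',357/1.4,355/1.4,14).round())
```

```text
tray corners [array([613., 324.,   8.]), array([642., 122.,   8.]), array([473.,  98.,   8.]), array([445., 297.,   8.])]
dish [487. -15.  14.]
```

View pics/comp.png

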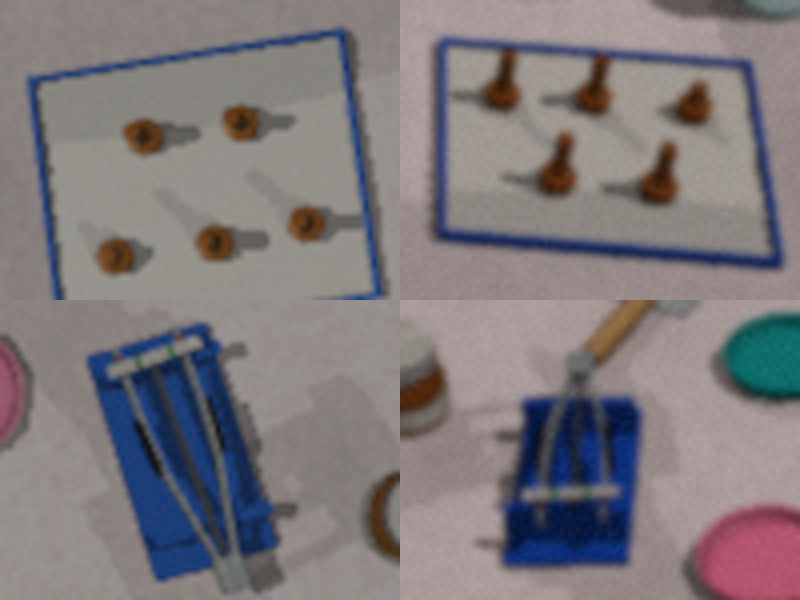

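The enlarged crops confirm it: the short stopper is at top-crop (115,257), at the +y end of the near row. The pads are at (148,447) and (216,422), the scale bar at (155,357) and the pivot at (230,572).

Run:
```python
from h import *
T=lambda a,b:(115+a/4,185+b/4)
W=lambda a,b:(310+a/4,188+(b-300)/4)
S=lambda a,b:(325+(a-400)/4,200+b/4)
print('foot top',ray('top',*T(115,257),12).round(), 'scene',ray('scene',*S(692,108),10).round(), 'topofstem',ray('scene',*S(697,88),29).round())
l=ray('top',*W(148,447),45);r=ray('top',*W(216,422),45);p=ray('top',*W(229,572),45);s=ray('top',*W(155,357),51)
print('padL',l.round(),'padR',r.round(),np.linalg.norm(l-r),'mid',((l+r)/2).round(),'piv',p.round(),'scale',s.round())
d=s-p;print('yaw',np.arctan2(d[1],d[0]),np.linalg.norm(d[:2]),'grip from piv+90', (p[:2]+d[:2]/np.linalg.norm(d[:2])*90).round(),'from scale-50',(s[:2]-d[:2]/np.linalg.norm(d[:2])*50).round())
```

```text
foot top [498. 265.  12.] scene [503. 265.  10.] topofstem [505. 265.  29.]
padL [ 556. -242.   45.] padR [ 572. -284.   45.] 44.76012869566717 mid [ 564. -263.   45.] piv [ 480. -290.   45.] scale [ 611. -246.   51.]
yaw 0.3175337341186274 138.3924568721959 grip from piv+90 [ 565. -262.] from scale-50 [ 564. -262.]
```

Emit:
step_arm(
  plan=[
    [30,40,0,0],
    [35,50,0,0],
    [35,50,0,0],
    [35,50,0,0],
    [35,50,0,0],
    [30,50,0,0],
    [10,50,0,0],
    [0,50,0,0],
  ],
  hand=40,
)

```text
t: 1.1
tool_pos: [502.0, -188.7, 226.4]
ee_rot: [0.973, 0.231, 0.0, -0.0]
ft_force: [0.2, -0.3, -0.4]
finger_gap: 40.0
gripper_force: 0.0
```

Emit:
step_arm(
  plan=[
    [0,55,0,0],
    [0,55,0,0],
    [0,55,0,0],
    [0,55,0,0],
    [0,55,-10,0],
    [0,55,-20,0],
    [0,55,-20,0],
    [0,40,-20,0],
  ],
)

```text
t: 2.1
tool_pos: [500.7, 236.6, 156.0]
ee_rot: [0.973, 0.231, -0.0, -0.0]
ft_force: [0.1, 0.6, -0.1]
finger_gap: 39.7
gripper_force: 0.0
```

Emit:
step_arm(
  plan=[
    [0,20,-20,0],
    [0,10,-20,0],
    [0,0,0,0],
    [0,0,0,0],
  ],
)

```text
t: 2.6
tool_pos: [501.9, 262.8, 117.0]
ee_rot: [0.973, 0.23, 0.0, 0.0]
ft_force: [-0.8, -0.2, 0.8]
finger_gap: 40.1
gripper_force: 0.0
```

Run:
```python
from h import *
st=readout.observe();print(st['tool_pos'],st['ee_rot'],st['finger_gap'])
save('wrist','w1.png',s=1.4)
R=Ro.from_quat(st['ee_rot']).as_matrix();M=np.array(camera_params('wrist')['mount']);p=camera_params('wrist')
c=M[:3,:3].T@(R.T@(np.array([501,265,30])-st['tool_pos'])-M[:3,3]);f=K(p);print('expected',1.4*(f*c[0]/c[2]+p['cx']),1.4*(f*c[1]/c[2]+p['cy']))
```

```text
[501.928698   262.76500723 116.95166389] [9.73276902e-01 2.29634353e-01 4.19129250e-05 3.66623642e-04] 40.135151930099155
expected 391.2347161185805 294.71623315001875
```

View pics/w1.png

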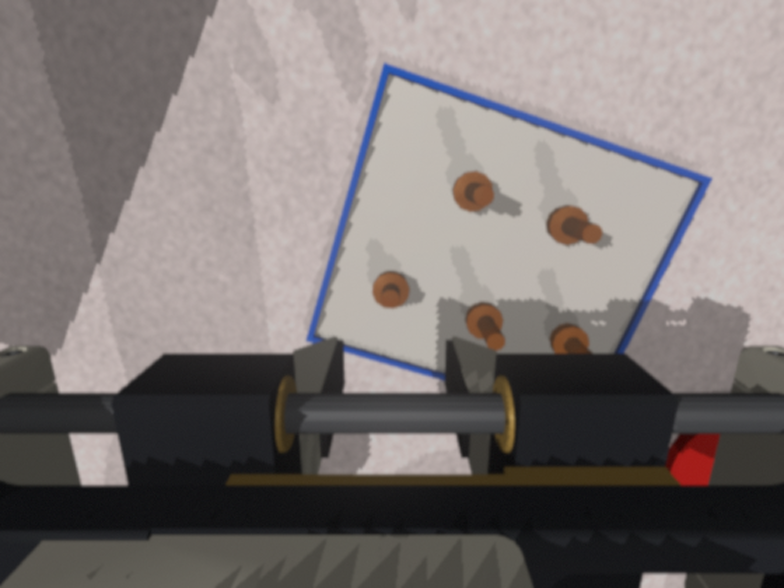

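The short stopper's stem top is at (391,293), where (391,295) was predicted, so the position is good. Now descending and grasping.

Emit:
step_arm(
  plan=[
    [-1,2,-20,0],
    [0,0,-20,0],
    [0,0,-20,0],
    [0,0,-15,0],
    [0,0,-15,0],
    [0,0,-10,0],
    [0,0,0,0],
    [0,0,0,0],
  ],
  hand=30,
)

```text
t: 3.65
tool_pos: [500.8, 266.4, 17.2]
ee_rot: [0.973, 0.23, 0.0, -0.0]
ft_force: [-0.3, 0.3, -1.2]
finger_gap: 29.7
gripper_force: 0.0
```

Emit:
step_arm(
  plan=[
    [0,0,0,0],
    [0,0,0,0],
    [0,0,0,0],
    [0,0,0,0],
  ],
  hand=5,
  squeeze=12,
)

```text
t: 4.15
tool_pos: [500.7, 266.1, 17.1]
ee_rot: [0.973, 0.23, 0.0, 0.0]
ft_force: [-0.1, -0.5, 2.9]
finger_gap: 10.0
gripper_force: 12.0
```

Emit:
step_arm(
  plan=[
    [0,0,10,0],
    [0,0,20,0],
    [0,0,25,0],
    [0,0,25,0],
    [0,0,0,0],
  ],
)

```text
t: 4.78
tool_pos: [502.2, 267.2, 99.9]
ee_rot: [0.973, 0.23, 0.003, -0.001]
ft_force: [0.8, -0.6, -0.6]
finger_gap: 10.2
gripper_force: 12.0
```

Emit:
step_arm(
  plan=[
    [0,-20,0,0],
    [-2,-45,0,0],
    [-3,-50,0,0],
    [-3,-50,0,0],
    [-3,-50,0,0],
    [-3,-45,0,0],
    [-1,-22,0,0],
    [0,0,0,0],
  ],
)

```text
t: 5.78
tool_pos: [484.8, -18.2, 96.4]
ee_rot: [0.974, 0.228, -0.001, 0.0]
ft_force: [-0.1, 0.0, -0.6]
finger_gap: 10.0
gripper_force: 12.0
```

Emit:
step_arm(
  plan=[
    [0,0,-20,0],
    [0,0,-20,0],
    [0,0,-20,0],
    [0,0,-10,0],
    [0,0,-6,0],
    [0,0,-4,0],
    [0,0,0,0],
    [0,0,0,0],
  ],
)

```text
t: 6.78
tool_pos: [485.7, -16.1, 17.1]
ee_rot: [0.973, 0.23, 0.0, 0.0]
ft_force: [0.2, -0.3, -0.1]
finger_gap: 9.7
gripper_force: 12.0
```

Run:
```python
from h import *
im=camera('scene')[:,:,::-1];im2=camera('top')[:,:,::-1]
c=lambda im,x,y:cv2.resize(im[y:y+75,x:x+100],None,fx=4,fy=4,interpolation=cv2.INTER_CUBIC)
cv2.imwrite('pics/d.png',np.hstack([c(im,245,160),c(im2,205,215)]))
```

```text
(no output)
```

View pics/d.png

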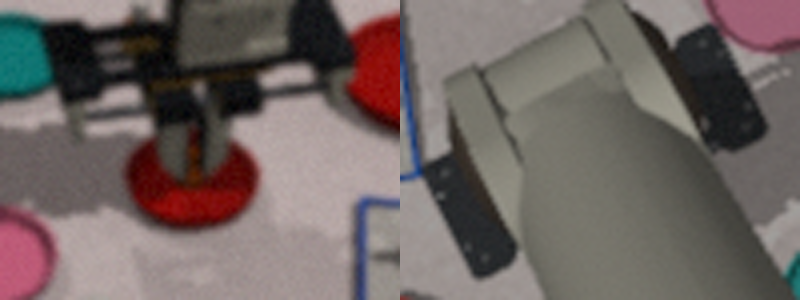

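The stopper is between the fingers in the middle of the small red dish (scene crop (195,165)). Releasing it and going to the tweezers.

Emit:
step_arm(
  plan=[
    [0,0,0,0],
    [0,0,0,0],
    [0,0,0,0],
    [0,0,15,0],
    [0,0,30,0],
    [0,0,40,0],
    [0,0,40,0],
    [0,0,0,0],
  ],
  hand=34,
)

```text
t: 7.88
tool_pos: [488.1, -16.0, 145.5]
ee_rot: [0.973, 0.23, 0.003, 0.001]
ft_force: [0.2, -0.6, 0.1]
finger_gap: 34.1
gripper_force: 0.0
```

Emit:
step_arm(
  plan=[
    [5,-20,0,-0.02],
    [13,-40,0,-0.03],
    [13,-40,0,-0.03],
    [13,-40,0,-0.03],
    [13,-40,0,-0.035],
    [13,-40,0,0],
    [8,-26,0,0],
    [0,0,0,0],
  ],
  hand=70,
)

```text
t: 8.88
tool_pos: [561.6, -266.5, 139.4]
ee_rot: [0.988, 0.156, -0.002, -0.0]
ft_force: [-0.1, 0.5, -0.1]
finger_gap: 70.1
gripper_force: 0.0
```

Emit:
step_arm(
  plan=[
    [0,0,0,0],
    [0,0,0,0],
  ],
)

```text
t: 9.12
tool_pos: [563.0, -260.6, 141.3]
ee_rot: [0.987, 0.16, -0.0, -0.001]
ft_force: [0.4, -0.8, 0.5]
finger_gap: 70.1
gripper_force: 0.0
```

Run:
```python
from h import *
st=readout.observe();print(st['tool_pos'],st['ee_rot'],st['finger_gap'])
save('wrist','w2.png',s=1.4)
im2=camera('top')[:,:,::-1]
c=lambda im,x,y:cv2.resize(im[y:y+75,x:x+100],None,fx=4,fy=4,interpolation=cv2.INTER_CUBIC)
cv2.imwrite('pics/d2.png',c(im2,205,215))
```

```text
[ 562.99731764 -260.61728587  141.28534576] [ 9.87099477e-01  1.60106891e-01 -3.86004478e-04 -5.06576863e-04] 70.13798299596382
```

View pics/w2.png

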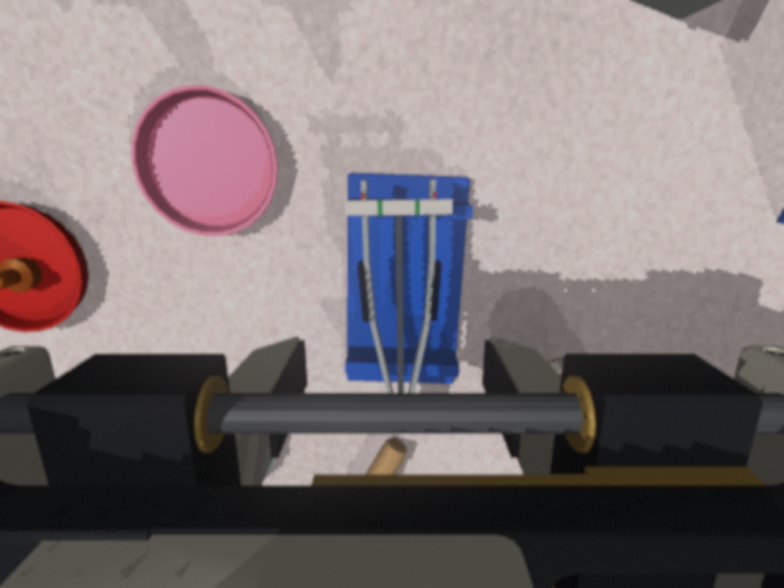

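View pics/d2.png

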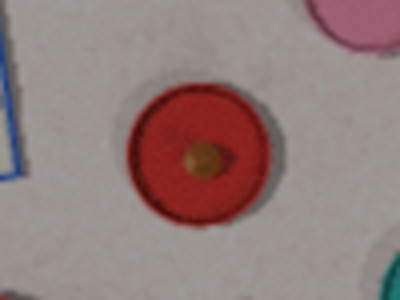

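The stopper stands in the middle of the red dish. The wrist view shows the tweezers aligned with the tool: pads at (364,291) and (435,291), scale centre (399,207), rod at (400,380).

Run:
```python
from h import *
st=readout.observe();q=lambda u,v,z:ray('wrist',u/1.4,v/1.4,z,st)
l=q(364,291,45);r=q(435,291,45);s=q(399,207,51);k=q(400,380,42)
print(l.round(1),r.round(1),np.linalg.norm(l-r),((l+r)/2).round(1),s.round(1),k.round(1))
d=s-k;y=np.arctan2(d[1],d[0]);print(y,'grip',(s[:2]-50*np.array([np.cos(y),np.sin(y)])).round(1))
o=Ro.from_quat(st['ee_rot']).as_matrix()[:,0];print('tool yaw',np.arctan2(o[1],o[0]))
e=l-r;print('pad axis yaw',np.arctan2(-e[0],e[1]))
```

```text
[ 556.8 -243.1   45. ] [ 570.4 -284.1   45. ] 43.18649857468397 [ 563.6 -263.6   45. ] [ 611.9 -247.    51. ] [ 505.2 -283.6   42. ]
0.3306501430336616 grip [ 564.6 -263.2]
tool yaw 0.321474256498995
pad axis yaw 0.3213786106314627
```

Emit:
step_arm(
  plan=[
    [1,-2,-20,0],
    [0,0,-25,0],
    [0,0,-25,0],
    [0,0,-20,0],
    [0,0,-15,0],
    [0,0,-10,0],
    [0,0,0,0],
    [0,0,0,0],
  ],
  hand=62,
)

```text
t: 10.22
tool_pos: [565.0, -264.2, 27.4]
ee_rot: [0.987, 0.159, 0.001, 0.0]
ft_force: [0.4, -0.0, -0.1]
finger_gap: 61.9
gripper_force: 0.0
```

Emit:
step_arm(
  plan=[
    [0,0,0,0],
    [0,0,0,0],
  ],
  hand=50,
  squeeze=12,
)

```text
t: 10.48
tool_pos: [564.8, -264.2, 27.3]
ee_rot: [0.987, 0.159, 0.0, 0.0]
ft_force: [0.1, 0.9, 0.4]
finger_gap: 50.9
gripper_force: 0.3
```

Emit:
step_arm(
  plan=[
    [0,0,0,0],
    [0,0,0,0],
    [0,0,0,0],
  ],
  hand=42,
)

```text
t: 10.85
tool_pos: [564.9, -264.1, 27.2]
ee_rot: [0.987, 0.159, 0.0, 0.0]
ft_force: [-0.6, 0.2, 3.7]
finger_gap: 42.0
gripper_force: 7.6
```

Emit:
step_arm(
  plan=[
    [0,0,0,0],
    [0,0,0,0],
  ],
  hand=39,
)

```text
t: 11.1
tool_pos: [564.9, -264.2, 27.2]
ee_rot: [0.987, 0.159, 0.0, 0.0]
ft_force: [0.5, 0.1, 6.1]
finger_gap: 39.5
gripper_force: 9.0
```

Emit:
step_arm(
  plan=[
    [0,0,0,0],
    [0,0,0,0],
    [0,0,0,0],
  ],
  hand=36.5,
)

```text
t: 11.48
tool_pos: [565.0, -264.2, 27.2]
ee_rot: [0.987, 0.159, 0.0, 0.0]
ft_force: [-0.1, 1.2, 5.9]
finger_gap: 36.7
gripper_force: 10.1
```

Run:
```python
from h import *
im=camera('wrist')[:,:,::-1];im2=camera('scene')[:,:,::-1]
cv2.imwrite('pics/w3.png',np.vstack([cv2.resize(im[40:310,180:405],(500,600))[:400],cv2.resize(im2[150:250,130:255],(500,400))[50:250]]))
```

```text
(no output)
```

View pics/w3.png

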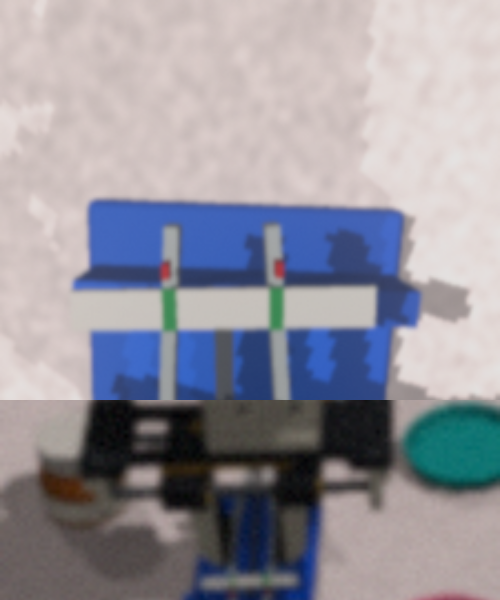

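The pointers (165, 279) sit just outside the green marks (169, 276), so the gap is about 17 mm. I'll close slightly more and lift.

Emit:
step_arm(
  plan=[
    [0,0,0,0],
    [0,0,0,0],
    [0,0,3,0],
    [0,0,6,0],
    [0,0,10,0],
    [0,0,15,0],
    [0,0,0,0],
    [0,0,0,0],
  ],
  hand=36,
  squeeze=14,
)

```text
t: 12.58
tool_pos: [564.4, -264.2, 61.0]
ee_rot: [0.987, 0.159, 0.0, 0.0]
ft_force: [-0.3, 0.2, -1.8]
finger_gap: 36.3
gripper_force: 8.5
```

Emit:
step_arm(
  plan=[
    [0,0,15,0],
    [0,0,20,0],
    [0,0,20,0],
    [0,0,20,0],
    [0,0,20,0],
    [0,0,10,0],
    [0,0,0,0],
    [0,0,0,0],
  ],
)

```text
t: 13.58
tool_pos: [563.8, -263.9, 165.0]
ee_rot: [0.987, 0.159, -0.001, -0.0]
ft_force: [0.1, -0.7, -0.3]
finger_gap: 35.8
gripper_force: 8.5
```

Run:
```python
from h import *
im=camera('wrist')[:,:,::-1];im2=camera('scene')[:,:,::-1]
cv2.imwrite('pics/w4.png',np.vstack([cv2.resize(im[40:310,180:405],(500,600))[:400],cv2.resize(im2[110:235,130:255],(500,500))[250:450]]))
```

```text
(no output)
```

View pics/w4.png

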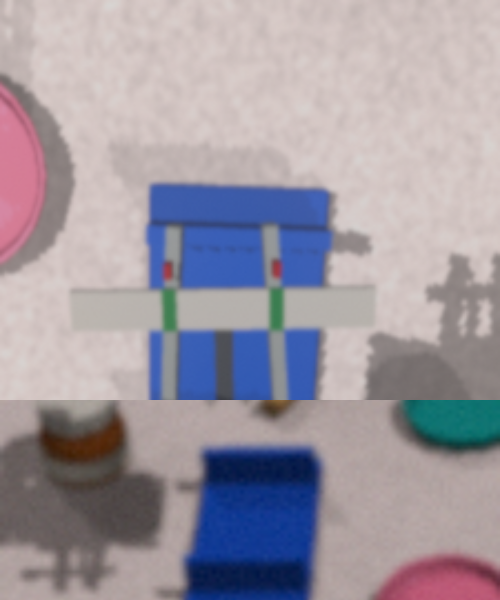

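Tweezers are held level at the same place in the picture, pointers (168, 277) in line with the marks. Carrying them over the tray.

Emit:
step_arm(
  plan=[
    [-2,12,0,0],
    [-4,25,0,0],
    [-6,35,0,0],
    [-6,35,0,0],
    [-6,35,0,0],
    [-6,35,0,0],
    [-6,35,0,0],
    [-6,35,0,0],
  ],
)

```text
t: 14.68
tool_pos: [521.0, -13.7, 165.8]
ee_rot: [0.987, 0.16, -0.0, -0.0]
ft_force: [0.2, -0.2, -1.1]
finger_gap: 36.1
gripper_force: 8.5
```

Emit:
step_arm(
  plan=[
    [-6,35,0,0],
    [-6,35,0,0],
    [-6,35,0,0],
    [-6,35,0,0],
    [-6,30,0,0],
    [-4,22,0,0],
    [-2,12,0,0],
    [0,6,0,0],
  ],
)

```text
t: 15.68
tool_pos: [485.5, 193.9, 165.7]
ee_rot: [0.987, 0.16, -0.0, 0.0]
ft_force: [-0.4, -0.7, -0.4]
finger_gap: 36.1
gripper_force: 8.5
```

Emit:
step_arm(
  plan=[
    [0,0,-10,0],
    [0,0,-15,0],
    [0,0,-15,0],
    [0,0,-10,0],
    [0,0,0,0],
    [0,0,0,0],
    [0,0,0,0],
    [0,0,0,0],
  ],
)

```text
t: 16.68
tool_pos: [486.7, 193.1, 116.2]
ee_rot: [0.987, 0.159, 0.0, 0.0]
ft_force: [-1.1, 0.0, -0.4]
finger_gap: 36.0
gripper_force: 8.5
```

Emit:
step_arm(
  plan=[
    [0,0,0,0],
    [0,0,0,0],
    [0,0,0,0],
    [0,0,0,0],
    [0,0,0,0],
    [0,0,0,0],
    [0,0,0,0],
    [0,0,0,0],
  ],
)

```text
t: 17.68
tool_pos: [486.4, 193.0, 115.7]
ee_rot: [0.987, 0.159, 0.0, -0.0]
ft_force: [-0.4, 0.1, -0.0]
finger_gap: 36.2
gripper_force: 8.5
```

Run:
```python
from h import *
im=camera('wrist')[:,:,::-1];im2=camera('scene')[:,:,::-1]
cv2.imwrite('pics/w5.png',np.hstack([im[:,150:450],cv2.resize(im2[140:280,240:440],(500,350))[:,:].copy() if 0 else cv2.copyMakeBorder(cv2.resize(im2[140:280,240:440],(490,343)),0,77,0,0,0)]))
```

```text
(no output)
```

View pics/w5.png

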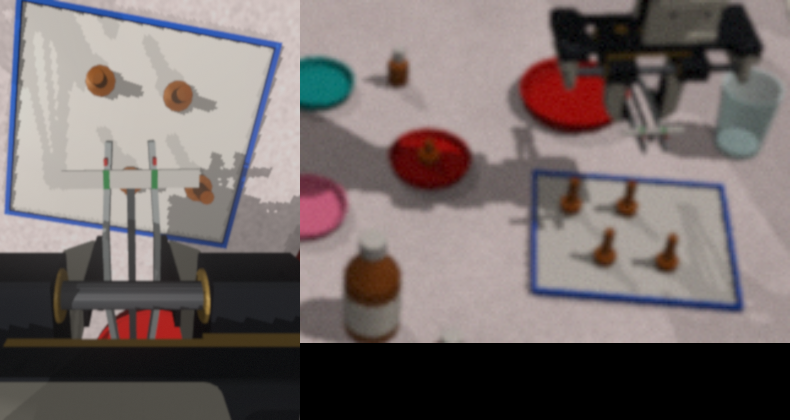

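The tweezers are level over the tray with the pointers at the marks. The four good stoppers are standing and the short one is in the dish.

```bash
python3 -c "
from bench import arm
print(arm.job_done())"
```

```text
the job is handed in; nothing more can be done
None
```

The job is handed in, verdict not shown: the short stopper is in the red dish, the four good ones still stand on the tray, and the tweezers are held level over the tray with their pointers on the green marks.

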